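Shut and lock out the open air line

ROBOT

A 7-joint arm with a two-finger parallel gripper is mounted at the origin on a cart in front of the work surface, level with it; the furniture and walls round the work are solid. World frame = base frame: x ahead of the robot, y to its left, z up, the work surface at z = 0. Lengths are in mm, angles in rad, forces in N, time in s.
With the tool pointing down it reaches from about 400 to 875 mm from the base axis. Payload 4.4 kg.
Tool frame: the origin (TCP) lies midway between the tips of the shut fingers; the grasp point (between the pads) lies 19 mm behind it (ctrl.grip_point_offset is the distance from the TCP to the grasp point, in mm); z points along the fingers, y is the direction in which the jaws open and shut (so a half turn about z gives the same grasp; the last joint's range is limited). The gripper opens to 85 mm and grips with 20 to 120 N. Pads are 22 mm wide; open, the fingers measure 114 mm over their backs; the gripper's body (76 mm by 85 mm) begins 54 mm behind the grasp point. The pads swing forward as they close: fully open they stand 13 mm farther back than shut.
Start: joints at [1.261, 0.628, 0.038, 1.517, -0.027, 0.996, -0.02], TCP at [156.932, -630.785, 231.313] pointing down, gripper open.
Joint ranges: [-3.06, 3.06], [-0.37, 2.12], [-1.25, 1.32], [0.18, 2.47], [-1.1, 4.24], [0.23, 1.98], [-2.94, 2.94]. Speed limits (rad/s): [2.57, 2.57, 3.14, 3.14, 3.14, 3.14, 3.14].

INTERFACE

Orientations are given as [roll, pitch, yaw] about the fixed x, y, z axes, in that order (R = Rz(yaw) Ry(pitch) Rx(roll)).
In Python, from cell import ctrl, imaging, models gives the robot as it stands. The module is installed in compiled form; this text tells all that it offers.
- The arm moves only by the tool drive_tool, never from a script. Its argument "deltas" is text: rows parted by semicolons, each of 5 numbers parted by spaces: the shift along the tool's x, y, z in m, then the turn about the tool's z in degrees, then the finger opening in m, from 0 to 0.0854. A call has 1 to 12 rows; each row is the pose to reach, as a shift and turn from the pose commanded when the call began, along the tool's axes at that moment; what a row does not reach only later rows make up. A row lasts 1/8 s, in which the tool goes at most 62.5 mm and 10.7 degrees, less where a joint would pass 70% of its speed; a pose out of reach is approached as far as the arm can. A call with a gripper value outside its range is refused whole. The fingers move at their own pace and stop on an object; the grip force is fixed at half the most. Time passes only in rows, so rows that repeat a pose let the fingers close. It gives the time, the measured TCP pose, the force and the opening at its end, in the units of the state.
- ctrl.read_state(): the state, without advancing time (a new reading comes with each control period).
- imaging.get_image(name): name is "scene" or "top"; returns a dict with "color" (384x512x3 uint8, red, green, blue), "range_z" (384x512 float32, mm along the optical axis (not along the pixel's ray), 0 where there is no reading), "vfov" (degrees; the focal length in pixels is half the picture's height over the tangent of half this angle, whatever the lens; pixels are square), "cx", "cy" (the principal point, pixels), "extrinsics" (4x4, takes a point from camera to world coordinates). Camera axes: x right, y down, z forward; pixel columns grow to the right and rows downward; lengths in mm; the calibration is good to about 2 mm. A picture is of the moment at which its call begins.
- ctrl.finish_job(): hands the job in, once; it reports no verdict.
Trained networks look in a picture, given as the dict that the camera call returned (one of the last four; its "shot" number tells which), for a name from the list of things; names that differ only in an ending like _2 or _b are one class to them, and where a whole thing is asked for, a point or a joint stands for the part that bears it (a point fixed in the world has none). Each returns a list of dicts, best first, with "score" (0 to 1); they miss things now and then, are a little off and sometimes report something else, mostly with a low value. They report only what shows in the picture. A call takes as long as a camera call. They do not tell look-alikes from the thing itself.
- models.spot_in(picture, thing): "point" ([column, row] in pixels, amid what is visible of it).
- models.landmark_of(picture, thing): "point" ([column, row] in pixels: a listed point, or the origin of a listed thing).
The state is a dict: "clock": time; "qpos": joint angles; "qd": joint speeds; "tau": joint torques, N m; "eef_pos": TCP position; "tool_rot": TCP orientation; "force": force on the tool from outside, world axes, zero at the start; "torque": the same for the moment, N m; "width": finger opening in mm.
Only numpy, scipy, OpenCV 4.12 (cv2) and the standard library are available. Lean on these libraries where they do the work, as an engineer would, in place of code of your own. Each camera call takes 0.05 s, during which the arm holds its last target.

TASK

One of the three valves in the row has an open hose nipple on the side facing the robot; the others are blanked off. Turn that valve's handle clockwise until it is fully shut, without touching or turning the other handles, then fetch the grey lock-out cover from its dock and set it, open side down, over the shut handle so that it sits flat on the valve block. Leave everything else standing where it is.

Things in the scene. Friction and masses are not known exactly. Their poses are not given: they have to be found in the camera images.
- bank: Fixed steel base rail, 100 (x) x 210 (y) x 12 mm, carrying three valve blocks in a row along its y at 58 mm pitch. Origin: centre of its underside, z up, its -x side faces the robot.
- valve_a: The valve with the open nipple; its place in the row varies. Aluminium block 70 (x) x 56.5 (y) x 45 mm, origin at the centre of its underside, z up, flat top at z = 45 mm; the handle's axis is this z axis. The nipple, a ribbed steel spout 44 mm long, about 20 mm thick, 22 mm above the underside, sticks out of the -x face towards the robot; the other blocks have flat round plugs there.
- handle_a (a joint): Angle of this valve's handle, rad: 0 = open, bar along the block's x; it grows clockwise seen from above, up to the stop at 1.571 = fully shut, bar along the block's y (along the row). Starts between 0.1 and 0.45. Held by friction of about 0.06 N m, stays where it is left.
- handle_a_grip (a point): Point on this handle's axis, half-way up its bar: a black bar 50 mm long, 14 mm thick, 27 mm high (12 mm above to 15 mm below this point), its underside 9 mm above the block's top, on a 20 mm thick steel collar. The point's x axis runs along the bar and turns with it, z up.
- cover_center (a point): Centre (25 mm above the underside) of the loose lock-out cover: grey plastic box, 34 (x) x 64 (y) x 50 mm high, z up, open underneath, standing open side down. Walls 4 mm, top 6 mm: the hollow is 26 x 56 x 44 mm and goes over the handle only when the bar is shut, the cover's y along the bar, either way round. Seated, its top is 50 mm above the block's top.
- cover: The same cover, about 0.12 kg; origin at the centre of its open underside. In the dock it can only be taken by its two ends (64 mm apart in y); over the valve the neighbouring handles leave finger room only at its long faces (34 mm apart in x), so it must be set down on the free table in between (a cream cable lies there beyond about x = 0.49 m) and taken again the other way.
- dock: Fixed parking dock in which the cover stands: base plate 80 (x) x 90 (y) x 6 mm with two upright aluminium cheeks 8 mm thick, 54 mm long (y), tops 56 mm above the table, 3 mm beside the cover's long faces and level with its top; the ends are open. Lift the cover straight up. Origin: centre of the base's underside, z up, y along the cover's length.
- handle_b_end (a point): End of the bar of neighbouring handle b, the same kind of handle (25 mm from its axis, half-way up), on a blanked-off valve; its bar lies within 0.45 rad of open. Must not be touched or turned.
- handle_c_end (a point): End of the bar of neighbouring handle c, the same kind of handle (25 mm from its axis, half-way up), on a blanked-off valve; its bar lies within 0.45 rad of open. Must not be touched or turned.
- handle_b: Neighbouring handle b: its origin is on its axis at the height of the block's top, x along the bar (50 x 14 mm, top 36 mm up).
- handle_c: Neighbouring handle c: its origin is on its axis at the height of the block's top, x along the bar (50 x 14 mm, top 36 mm up).
- case: Bystander: black round objective case, 42 mm across, 70 mm high, standing; origin under its centre.
- bottle: Bystander: small brown dropper bottle, 28 mm across, 75 mm high; origin under its centre.
- slides: Bystander: blue slide box 93 x 105 x 35 mm; origin under its centre.
There are look-alikes about, which are no part of the job. Leave any orange look-alike of the cover alone.

How it is judged:
By the outcome, as a careful person would: the job done as asked, in the order asked, and still so for the second after the job is handed in, with the robot touching nothing.
It also fails if it takes over 72 s, if anything falls off the work surface, if the arm or the gripper's body presses on something with over 40 N, if the wrist force passes 120 N, or if a joint passes its speed limit or range.

## Working session

There is one attempt and no reset: what is moved stays moved. The work goes in short steps, Python scripts to look and compute and a tool call to move; the robot and the scene stay as the last step left them, time stands still between calls to the robot, and variables do not carry over. Pictures are saved under pics/ and viewed, and the job is handed in when it is done.

Besides the shell and the picture viewer there is one more tool, called after "Emit:" as a command line: name --argument value ..., lists and objects as JSON in quotes. drive_tool: Moves the arm, as the interface text tells. Its arguments: {"type":"object","properties":{"deltas":{"type":"string"}},"required":["deltas"]}

```bash
mkdir -p pics
cat > h.py <<'E'
import numpy as np, cv2
from cell import ctrl, imaging, models
def cam(p):
    H,W=p['range_z'].shape; f=H/2/np.tan(np.radians(p['vfov'])/2); return f,p['cx'],p['cy'],np.array(p['extrinsics'])
def pix2w(p,u,v,z=None):
    f,cx,cy,E=cam(p); d=np.array([(u-cx)/f,(v-cy)/f,1.0])
    if z is None:
        r=p['range_z'][int(round(v)),int(round(u))]; return E[:3,:3]@(d*r)+E[:3,3]
    D=E[:3,:3]@d; t=(z-E[2,3])/D[2]; return E[:3,3]+t*D
def w2pix(p,P):
    f,cx,cy,E=cam(p); c=E[:3,:3].T@(np.array(P,float)-E[:3,3]); return cx+f*c[0]/c[2],cy+f*c[1]/c[2]
def cloud(p):
    f,cx,cy,E=cam(p); r=p['range_z']; v,u=np.mgrid[:r.shape[0],:r.shape[1]]
    P=np.stack([(u-cx)/f*r,(v-cy)/f*r,r],-1)@E[:3,:3].T+E[:3,3]; P[r==0]=np.nan; return P
def save(p,n,crop=None,s=1.5):
    im=p['color'][...,::-1]
    if crop: im=im[crop[1]:crop[3],crop[0]:crop[2]]
    cv2.imwrite('pics/'+n,cv2.resize(im,None,fx=s,fy=s,interpolation=cv2.INTER_CUBIC))
E
python3 - <<'E'
from h import *
for n in ("scene","top"):
    p=imaging.get_image(n); save(p,n+'1.png')
    print(n,p['vfov'],p['cx'],p['cy'],np.round(p['extrinsics'],3).tolist())
    for t in ("valve_a","handle_a_grip","cover_center","cover","dock","handle_b_end","handle_b","bank","case","bottle","slides"):
        for o in models.landmark_of(p,t)[:4]:
            print(t,np.round(o['point'],1),round(o['score'],2))
s=ctrl.read_state(); print(s['eef_pos'],s['tool_rot'],s['width'],s['clock'],ctrl.grip_point_offset)
E
```

```text
scene 46.415217403970075 252.06115860299053 191.33499569279854 [[-0.602, -0.43, 0.673, -373.532], [-0.798, 0.348, -0.492, 640.031], [-0.023, -0.833, -0.553, 841.023], [0.0, 0.0, 0.0, 1.0]]
valve_a [188.2 257.9] 0.94
valve_a [336.2 192.5] 0.71
valve_a [205.5 233.2] 0.36
handle_a_grip [187.7 238.8] 0.61
handle_a_grip [124.8 235. ] 0.25
cover_center [356.  168.2] 0.92
cover_center [260.1 238.7] 0.72
cover_center [334.4 187.8] 0.61
cover [355.7 176.2] 0.83
cover [259.7 242.8] 0.67
cover [335. 194.] 0.48
dock [339.8 193.2] 0.64
handle_b [334.7 170.7] 0.73
handle_b [202.5 235.2] 0.55
case [262.9 203.6] 0.58
bottle [170.2 252.9] 0.71
bottle [336.  170.1] 0.49
slides [124.2 234.4] 0.93
top 57.36889224158071 254.54436046932636 186.5410005032534 [[0.027, -0.986, 0.163, 361.277], [-0.999, -0.023, 0.026, -70.77], [-0.022, -0.164, -0.986, 1310.386], [0.0, 0.0, 0.0, 1.0]]
valve_a [180.4 211. ] 0.74
handle_a_grip [156.7 154.8] 0.6
handle_a_grip [176.2 207.6] 0.54
handle_a_grip [362.2 186.4] 0.19
cover_center [327.5 220.1] 0.7
cover_center [230.3 233. ] 0.68
cover_center [157.7 213.6] 0.63
cover_center [361.7 212.7] 0.48
cover [233.4 230.7] 0.73
cover [358.7 215.9] 0.7
cover [327.5 223.1] 0.6
dock [327.7 219.9] 0.87
handle_b_end [156.5 212.7] 0.67
handle_b_end [267.7 184.9] 0.59
handle_b [164.2 211.2] 0.42
bank [182.7 208.4] 0.58
case [325.5 220.5] 0.51
case [269.2 187. ] 0.47
bottle [360.7 186.9] 0.65
slides [157.  156.7] 0.55
[ 156.92190677 -630.8053197   231.32350068] [ 3.14156258e+00 -1.48437164e-05  2.43766876e-01] 85.34532098008863 1.2 18.700000000000003
```

View pics/scene1.png

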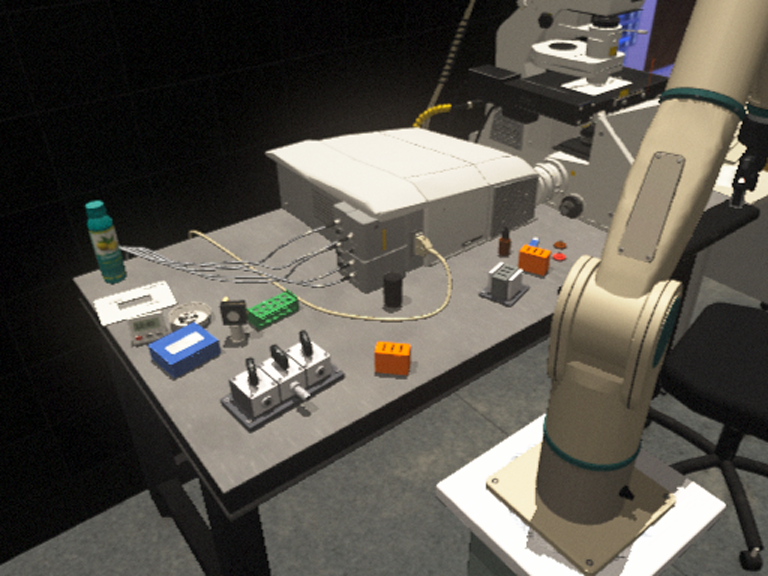

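View pics/top1.png

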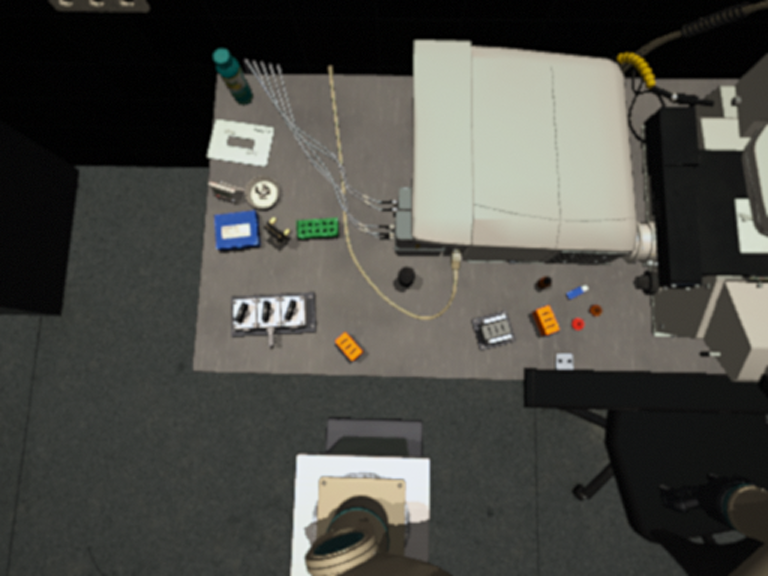

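The nipple shows at about (180,225) in the top picture, below the middle valve. The dock with the grey cover is at about (329,219), and the orange look-alikes are at (232,231) and (364,213). I'll measure these next with the depth image.

Run:
```python
from h import *
p=imaging.get_image("top"); q=imaging.get_image("scene")
a=p['color'][185:245,145:225][...,::-1]; b=p['color'][200:245,300:380][...,::-1]; c=q['color'][210:290,140:240][...,::-1];d=q['color'][145:210,310:390][...,::-1]
R=lambda i:cv2.resize(i,(390,290),interpolation=cv2.INTER_CUBIC)
cv2.imwrite('pics/zoom1.png',np.vstack([np.hstack([R(a),R(b)]),np.hstack([R(c),R(d)])]))
for nm,pp in (('top',p),('scene',q)):
    P=cloud(pp).reshape(-1,3)
    np.save(nm+'_P.npy',P)
P=np.load('top_P.npy'); 
# table level
m=(abs(P[:,0]-500)<60)&(abs(P[:,1])<40); print('table z',np.nanmedian(P[m,2]))
T=pix2w(p,180,209),pix2w(p,329,219); print(T)
def grid(P,x0,x1,y0,y1,s,zmin):
    m=(P[:,0]>x0)&(P[:,0]<x1)&(P[:,1]>y0)&(P[:,1]<y1)
    Q=P[m]; 
    G=np.full((int((x1-x0)/s),int((y1-y0)/s)),-1.)
    for x,y,z in Q:
        i,j=int((x-x0)/s),int((y-y0)/s); 
        if i<G.shape[0] and j<G.shape[1]: G[i,j]=max(G[i,j],z)
    return G
np.set_printoptions(linewidth=250)
for c in T:
    x0=c[0]-90; y0=c[1]-130
    print('x0,y0',x0,y0); print(grid(P,x0,x0+180,y0,y0+260,7,0)[::-1,::-1].astype(int))
```

```text
table z -0.8899343170818383
(array([479.94229934, 227.28204605,  64.1717775 ]), array([ 458.28507126, -304.48954887,   57.93606712]))
x0,y0 389.9422993439788 97.28204604677833
[[ 0  0  0  3  0  0  1  1  0  1 -1  5  0 -1  5 -1  0  2 -1  0 -1  0 -1  0  0  1 -1  1  0  2  0  3 -1 -1  8 -1  1]
 [ 0  1  0  4  1  1  4  4 -1  4  1  4  2  3 -1  2 -1 -1  0 -1 -1  1  0  1  0 -1 -1  0  3  4  1  5  1  1  1  0  2]
 [ 2 -1 -1  0  2  2  0  1  0  2  0  3  0  0  0  3  0  2  1  4  4 -1  1  1  0 -1  0  0  1  0  0 -1  0  2  0  2  2]
 [ 0  0 -1  2  1  4  1  0  0  0  2  0  0  2 -1  1  0  0  0  3  0  0 -1 16 12 11  7 10 11 10 12 13 -1  2  1  3  0]
 [ 1  1  2 -1  2  0 -1  0  1 -1  2  1  6 10  8 11 13 12 13 13 13 11 15 13 10 11 14 12 16 13 14 11  2  4  0  2  0]
 [ 2  0 14  9 12 13 14  8 13 17 14 16 10 13 12 16 12 -1 -1 -1 -1 -1 -1 -1 -1 -1 -1 51 53 31 15 12 -1  4  0  3  1]
 [ 1  0 11  7 13 13 14 -1 -1 51 51 51 55 56 58 53 54 60 55 57 59 58 59 56 57 57 64 54 65 54 19 12  3  2  0 -1 -1]
 [ 2  0  6 -1 56 57 58 54 60 60 58 60 62 57 57 57 -1 59 57 56 61 62 62 57 59 93 93 87 56 56 17 14 13  0  0  1  2]
 [ 1  2 13 -
[... 4121 characters left out ...]
 3 -1  0  0  0]
 [ 4 -1  5  1  0  2  5  0  5  0  0  1  2 -1 10  7 -1  3  3  0  2  2  4  5  0  1  0  2  6  0  6  1  2  1  4 -1  0]
 [ 3  0  3  0  3  2  5  4  5  0  2  1  0  0  0  0 -1  4  3  3  1  0  3  1  1  0  3  4  4  1  2  1  3  4  0  6  1]
 [-1  7  0  4  2  1  3  0  5  1 -1  0  0  0  0  0  0  5  1  0  0  3  1  4  0  3  0  1  3  3  3  3  1  2  0  0  3]
 [ 1  1  1  1  0 -1  1  4  1  0  2  0  5  2  3  0  2  0  4  3  2  2  3  5  1  1  0  3  1  3  1  2  0 -1  4  2  5]
 [ 4 -1  3  1  1  1  2  4  2  6  0  3  6 -1  1 -1  2  1  0  2  2  0  1  3  4  1  5  0  2  1  2  0  3  0  2  0  2]
 [ 0  4  0  0  0  1  3  2  1  7 -1  2  1  0  3  4  2  4  0  1  1  4  0  2  2 -1  0  6 -1 28 30 32 25 19  3  0  2]]
```

View pics/zoom1.png

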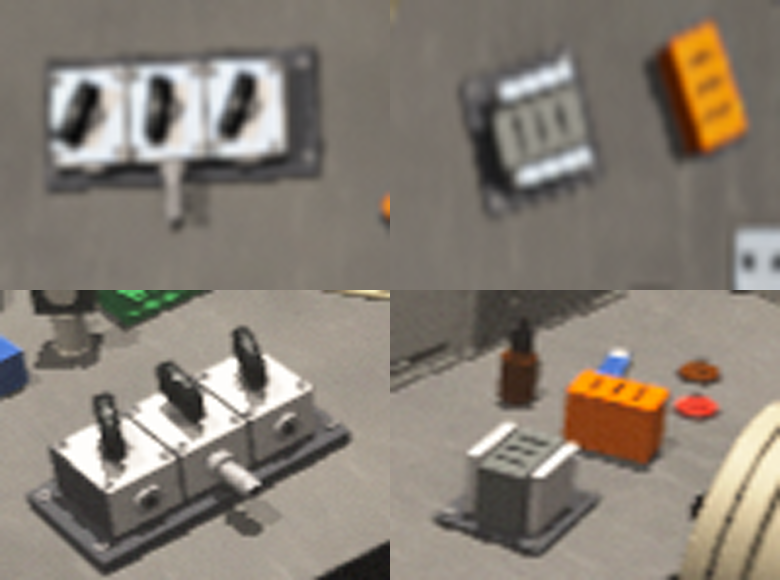

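```bash
cat > fit.py <<'E'
from h import *
from scipy.optimize import minimize
def rectfit(P,L,W,x0):
    # best rect (L along local x, W along local y): edges via soft penalties
    def cost(v):
        c,s=np.cos(v[2]),np.sin(v[2]); d=P[:,:2]-v[:2]
        a=np.abs(d@[c,s])-L/2; b=np.abs(d@[-s,c])-W/2
        return np.mean(np.minimum(np.maximum(np.maximum(a,b),0),6)**2)+0
    best=None
    for t in (-.1,0,.1):
        r=minimize(cost,[x0[0],x0[1],x0[2]+t],method='Nelder-Mead',options=dict(xatol=.02,fatol=1e-5,initial_simplex=[[x0[0],x0[1],x0[2]+t],[x0[0]+4,x0[1],x0[2]+t],[x0[0],x0[1]+4,x0[2]+t],[x0[0],x0[1],x0[2]+t+.1]]))
        if best is None or r.fun<best.fun: best=r
    return best
E
python3 - <<'E'
from fit import *
for nm in ('top','scene'):
    P=np.load(nm+'_P.npy'); P=P[~np.isnan(P[:,0])]
    sel=lambda x0,x1,y0,y1,z0,z1:P[(P[:,0]>x0)&(P[:,0]<x1)&(P[:,1]>y0)&(P[:,1]<y1)&(P[:,2]>z0)&(P[:,2]<z1)]
    m=sel(500,560,-60,60,-30,30); print(nm,'table',np.median(m[:,2]))
    B=sel(400,570,110,350,50,110); A=rectfit(B,70,172.5,[480,230,0]); print('blocks',A.x,A.fun,len(B),np.median(B[(B[:,2]<66),2]))
    rc=cv2.minAreaRect(B[:,:2].astype(np.float32)); print(rc)
    H=sel(430,540,130,320,78,110); 
    k=cv2.kmeans(H[:,:2].astype(np.float32),3,None,(3,100,.01),10,cv2.KMEANS_PP_CENTERS)
    for i in range(3):
        Q=H[k[1][:,0]==i]; r=cv2.minAreaRect(Q[:,:2].astype(np.float32)); w=np.linalg.svd(Q[:,:2]-Q[:,:2].mean(0))[2][0]
        print('bar',Q[:,:2].mean(0),len(Q),np.median(Q[:,2]),'ang',np.arctan(w[1]/w[0]),np.round(r[0],1),np.round(r[1],1))
    C=sel(390,530,-380,-230,45,75); a=rectfit(C,56,60,[458,-300,0.2]); print('dock/cov',a.x,a.fun,len(C),C[:,:2].mean(0),np.median(C[:,2]))
    D=sel(380,540,-390,-220,4,75); a=rectfit(D,80,90,[458,-300,0.2]); print('dock base',a.x,a.fun,cv2.minAreaRect(D[:,:2].astype(np.float32)))
E
```

```text
top table -0.6482956726235898
blocks [4.85460650e+02 2.35288340e+02 8.28368349e-02] 1.3151784671982145e-05 913 55.83503103245232
((485.43194580078125, 235.30551147460938), (70.13519287109375, 172.34153747558594), 4.756620407104492)
bar [484.5995746  233.80193153] 65 91.07768235763933 ang -0.044184874185166007 [484.6 235.5] [15.8 48.4]
bar [479.81495083 291.57918758] 64 89.84681211959423 ang -0.34788805008854784 [480.5 292.5] [14.3 48.4]
bar [489.63935936 175.98790001] 61 90.81684512745164 ang -0.2970051473008481 [490.  176.8] [13.9 47.4]
dock/cov [ 4.58391564e+02 -3.09243485e+02  2.51874731e-01] 0.10050955025803172 247 [ 457.93451928 -309.86060632] 55.32961454371616
dock base [ 4.61035573e+02 -3.13322897e+02  2.84683844e-01] 4.044935813050797 ((458.94110107421875, -305.81787109375), (157.29254150390625, 167.25686645507812), 0.2109568566083908)
scene table 0.5742873593026161
blocks [4.82047851e+02 2.36115110e+02 7.36521574e-02] 0.036622811567443445 1307 57.30771851131618
((483.0561218261719, 236.16136169433594), (74.60359954833984, 175.9542236328125), 3.7094926834106445)
bar [478.04726574 237.5614699 ] 101 91.12726891866328 ang 0.01154010908095188 [481.7 236.8] [50.6 14.7]
bar [472.60177073 295.51341675] 86 91.9925747124235 ang -0.31976758548990775 [478.  293.2] [13.8 54.7]
bar [482.34940667 179.9709119 ] 82 91.13701542732275 ang -0.2970893671200267 [486.9 177.3] [14.7 50.9]
dock/cov [ 4.55022661e+02 -3.08036489e+02  2.49397025e-01] 0.2829820419966824 230 [ 451.54665991 -305.6360573 ] 55.73665078992207
dock base [ 4.56166655e+02 -3.10658730e+02  2.62582541e-01] 1.5210436110402517 ((457.3316650390625, -301.250732421875), (149.31088256835938, 159.32225036621094), 0.16931656002998352)
```

```bash
cat > ov.py <<'E'
from h import *
def box(c,yaw,sx,sy,z0,z1):
    R=np.array([[np.cos(yaw),-np.sin(yaw)],[np.sin(yaw),np.cos(yaw)]])
    q=[R@[a*sx/2,b*sy/2]+np.array(c[:2]) for a,b in ((-1,-1),(1,-1),(1,1),(-1,1))]
    return [np.r_[i,z1] for i in q]+[np.r_[i,z0] for i in q]
def draw(im,p,bx,crop,s,col,bottom=False):
    pts=[((np.array(w2pix(p,b))+.5-crop[:2])*s).astype(int) for b in bx]
    for i in range(4):
        cv2.line(im,tuple(map(int,pts[i])),tuple(map(int,pts[(i+1)%4])),col,1)
        if bottom: cv2.line(im,tuple(map(int,pts[4+i])),tuple(map(int,pts[4+(i+1)%4])),col,1)
def crop_im(p,crop,s):
    return cv2.resize(p['color'][crop[1]:crop[3],crop[0]:crop[2]][...,::-1],None,fx=s,fy=s,interpolation=cv2.INTER_CUBIC).copy()
E
python3 - <<'E'
from ov import *
from fit import rectfit
p=imaging.get_image("top"); q=imaging.get_image("scene")
rows=[]
for pp,c1,c2,B,D in ((p,(145,185,225,245),(300,195,380,255),(485.5,235.3,.083),(458.4,-309.2,.25)),(q,(140,210,240,285),(310,145,410,220),(482.5,236.1,.075),(455,-308,.25))):
    out=[]
    a=crop_im(pp,c1,390/(c1[2]-c1[0])); s=390/(c1[2]-c1[0])
    draw(a,pp,box(B,B[2],70,172.5,12,57),c1,s,(0,0,255)); 
    y=np.array([-np.sin(B[2]),np.cos(B[2])])
    for k in (-1,0,1):
        ang=(-.30,-.03,-.335)[k+1]
        draw(a,pp,box(np.array(B[:2])+58*k*y,ang,50,14,66,93),c1,s,(0,255,0))
    b=crop_im(pp,c2,390/(c2[2]-c2[0])); s=390/(c2[2]-c2[0])
    draw(b,pp,box(D,D[2],34,64,6,56),c2,s,(0,0,255)); draw(b,pp,box(D,D[2],56,54,6,56),c2,s,(0,255,0)); draw(b,pp,box(D,D[2],80,90,0,6),c2,s,(255,0,0))
    rows.append(np.hstack([a,b]))
cv2.imwrite('pics/ov1.png',np.vstack(rows)); print(rows[0].shape)
P=np.load('top_P.npy');P=P[~np.isnan(P[:,0])]
O=P[(P[:,0]>380)&(P[:,0]<560)&(P[:,1]>-60)&(P[:,1]<130)&(P[:,2]>20)]
print('orange1',O.min(0),O.max(0))
O=P[(P[:,0]>400)&(P[:,0]<540)&(P[:,1]<-395)&(P[:,1]>-480)&(P[:,2]>20)]
print('orange2',O.min(0),O.max(0))
im=p['color'].astype(int)
print('table edge', [pix2w(p,u,245,0)[:2] for u in (200,280)])
E
```

```text
(292, 780, 3)
orange1 [382.65592184   6.78229357  27.10815984] [442.88822761  71.97285716  55.87305149]
orange2 [ 449.6445261  -458.30165215   20.11787707] [ 516.25914017 -406.16684733   57.16897568]
table edge [array([354.58232926, 160.03016761]), array([ 362.63743614, -135.21580993])]
```

View pics/ov1.png

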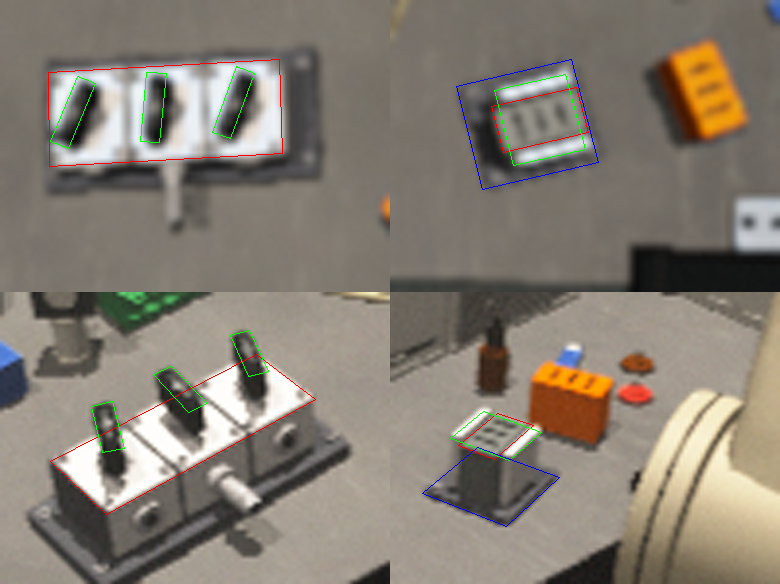

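```bash
cat > go.py <<'E'
import sys
from h import *
# usage: go.py x y z [yawdeg]
s=ctrl.read_state(); p=np.array(s['eef_pos']); yaw=s['tool_rot'][2]
c,n=np.cos(yaw),np.sin(yaw)
X=np.array([c,n,0]);Y=np.array([n,-c,0]);Z=np.array([0,0,-1.])
print('pos',np.round(p,1),'rot',np.round(s['tool_rot'],3),'yawdeg',round(np.degrees(yaw),2),'F',np.round(s['force'],1),'w',round(s['width'],1),'t',s['clock'],'q',np.round(s['qpos'],2))
a=list(map(float,sys.argv[1:]))
while len(a)>=4:
    d=np.array(a[:3])-p; turn=-(a[3]-np.degrees(yaw)); 
    print(a[:4],'->',np.round(d@X/1e3,4),np.round(d@Y/1e3,4),np.round(d@Z/1e3,4),'turn',round((turn+180)%360-180,2)); a=a[4:]
E
python3 go.py 380 -450 260 14 457 -309 260 14 500 0 260 14
```

```text
pos [ 156.9 -630.8  231.3] rot [-3.142 -0.     0.244] yawdeg 13.97 F [ 0.4 -0.4 -0.5] w 85.4 t 1.4 q [ 1.26  0.63  0.04  1.52 -0.03  1.   -0.02]
[380.0, -450.0, 260.0, 14.0] -> 0.2601 -0.1216 -0.0287 turn -0.03
[457.0, -309.0, 260.0, 14.0] -> 0.3689 -0.2398 -0.0287 turn -0.03
[500.0, 0.0, 260.0, 14.0] -> 0.4852 -0.5293 -0.0287 turn -0.03
```

Emit:
drive_tool --deltas "0.06 -0.02 -0.029 0 0.085; 0.11 -0.05 -0.029 0 0.085; 0.16 -0.08 -0.029 0 0.085; 0.21 -0.1 -0.029 0 0.085; 0.26 -0.12 -0.029 0 0.085; 0.26 -0.12 -0.029 0 0.085"

```text
clock: 2.15
eef_pos: [385.7, -447.2, 260.4]
tool_rot: [-3.14, -0.004, 0.253]
force: [-0.4, -0.2, 0.6]
width: 84.9
```

```bash
python3 go.py 457 -309 260 14 500 0 260 14 484 236 260 4
```

```text
pos [ 385.7 -447.2  260.4] rot [-3.14  -0.004  0.253] yawdeg 14.51 F [-0.4 -0.2  0.6] w 84.9 t 2.15 q [ 0.8   0.51  0.02  1.65 -0.02  0.98 -0.49]
[457.0, -309.0, 260.0, 14.0] -> 0.1037 -0.1159 0.0004 turn 0.51
[500.0, 0.0, 260.0, 14.0] -> 0.2227 -0.4043 0.0004 turn 0.51
[484.0, 236.0, 260.0, 4.0] -> 0.2664 -0.6368 0.0004 turn 10.51
```

Emit:
drive_tool --deltas "0.05 -0.04 0 -10 0.085; 0.08 -0.09 0 -20 0.085; 0.11 -0.14 0 -30 0.085; 0.14 -0.19 0 -40 0.085; 0.17 -0.24 0 -50 0.085; 0.195 -0.295 0 -60 0.085; 0.21 -0.35 0 -70 0.085; 0.22 -0.4 0 -80 0.085; 0.235 -0.45 0 -90 0.085; 0.25 -0.5 0 -100 0.06; 0.25 -0.53 0 -110 0.045; 0.25 -0.53 0 -120 0.03"

```text
clock: 3.65
eef_pos: [494.6, 125.3, 260.6]
tool_rot: [3.141, -0.0, 2.348]
force: [-0.3, -1.0, -0.7]
width: 31.9
```

```bash
python3 go.py 484 236 200 178.3
```

```text
pos [494.6 125.3 260.6] rot [ 3.141 -0.     2.348] yawdeg 134.52 F [-0.3 -1.  -0.7] w 31.9 t 3.65 q [ 0.12  0.45 -0.61  1.85  0.31  0.94  0.15]
[484.0, 236.0, 200.0, 178.3] -> 0.0863 0.0701 0.0606 turn -43.78
```

Emit:
drive_tool --deltas "0.03 0.02 0.02 -10 0.03; 0.06 0.05 0.04 -20 0.03; 0.086 0.07 0.06 -30 0.03; 0.086 0.07 0.06 -40 0.03; 0.086 0.07 0.06 -44 0.03; 0.086 0.07 0.06 -44 0.03; 0.086 0.07 0.06 -44 0.03"

```text
clock: 4.53
eef_pos: [486.1, 232.8, 200.3]
tool_rot: [-3.141, 0.0, 3.104]
force: [0.1, -0.3, 0.6]
width: 29.7
```

```bash
python3 go.py 484 236 130 178.3
python3 - <<'E'
from ov import *
p=imaging.get_image("top"); q=imaging.get_image("scene"); s=ctrl.read_state(); print(np.round(s['eef_pos'],1),s['tool_rot'])
a=crop_im(p,(140,170,230,240),4.3);b=crop_im(q,(130,170,240,290),3.4)
for im,pp,c,k in ((a,p,(140,170),4.3),(b,q,(130,170),3.4)):
    u=(np.array(w2pix(pp,s['eef_pos']))+.5-c)*k; cv2.circle(im,tuple(map(int,u)),3,(0,0,255),1)
h=max(a.shape[0],b.shape[0]); pad=lambda i:np.pad(i,((0,h-i.shape[0]),(0,0),(0,0)))
cv2.imwrite('pics/ab.png',np.hstack([pad(a),pad(b)]))
E
```

```text
pos [486.1 232.8 200.3] rot [-3.141  0.     3.104] yawdeg 177.82 F [ 0.1 -0.3  0.6] w 29.7 t 4.525 q [-0.01  0.61 -0.76  1.85  0.53  0.9   0.51]
[484.0, 236.0, 130.0, 178.3] -> 0.0022 0.0031 0.0703 turn -0.48
[485.9 233.1 200.4] [-3.14133076e+00  4.90047482e-04  3.10459834e+00]
```

View pics/ab.png

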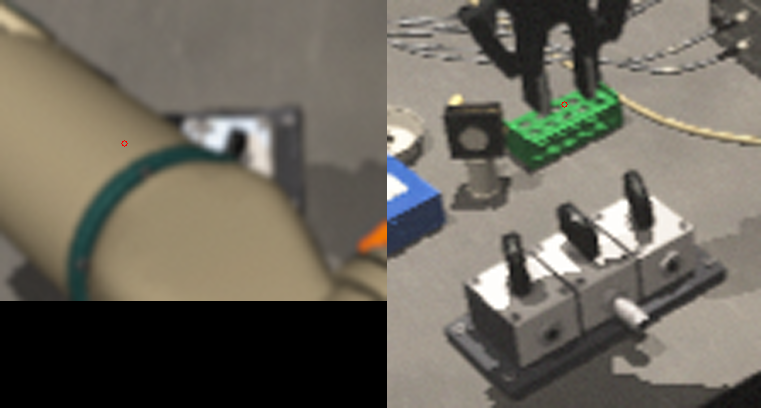

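Run:
```python
from h import *
q=imaging.get_image("scene"); s=ctrl.read_state(); t=s['eef_pos']
P=cloud(q).reshape(-1,3); P=P[~np.isnan(P[:,0])]
y=s['tool_rot'][2]; d=P-t
a=d[:,:2]@[np.cos(y),np.sin(y)]; b=d[:,:2]@[np.sin(y),-np.cos(y)]
m=(abs(a)<60)&(abs(b)<60)&(abs(d[:,2])<45)
for z0 in range(-10,40,8):
    k=m&(d[:,2]>=z0)&(d[:,2]<z0+8)
    print(z0,sorted([(int(i),int(j)) for i,j in zip(b[k],a[k])]))
```

```text
-10 []
-2 [(-20, 13), (-17, -7), (-17, -3), (-16, -6), (-16, 4), (-16, 9), (-14, 12), (15, 11), (18, 12), (19, 8), (20, 5)]
6 [(-27, 6), (-25, 10), (-22, 11), (-21, 13), (-20, 12), (-18, 11), (-18, 12), (-17, 12), (-16, -4), (-16, 1), (-16, 4), (-16, 5), (-16, 10), (-16, 12), (-15, -7), (-15, -3), (-15, 2), (-14, 3), (14, 11), (14, 12), (15, 13), (17, 12), (19, 15), (20, 6), (20, 12), (21, 12), (22, 9), (22, 11), (23, 6), (25, 10), (26, -7), (26, 1), (26, 3), (26, 7), (26, 7), (27, -1)]
14 [(-28, 7), (-27, 8), (-26, 10), (-22, 11), (-22, 13), (-20, 10), (-19, 12), (-18, 13), (-17, 5), (-16, -2), (-16, -2), (-16, 7), (-15, -6), (-15, 3), (-15, 15), (-15, 15), (-14, -5), (-14, 10), (14, 12), (15, 10), (15, 10), (16, 11), (18, 14), (19, 12), (19, 13), (20, 9), (20, 10), (21, 14), (21, 16), (22, 7), (23, 8), (24, 7), (24, 10), (26, -8), (26, 0), (26, 0), (26, 9), (26, 9), (27, 0), (27, 7)]
22 [(-29, 6), (-28, 7), (-27, 9), (-26, 6), (-24, 9), (-22, 12), (-20, 11), (-20, 12), (-19, 13), (-17, 12), (-16, -1), (-16, 2), (-16, 8), (-16, 13), (-16, 14), (-15, -4), (-15, -4), (-15, -3), (-15, 
[... 318 characters left out ...]
18, 12), (-17, 9), (-17, 13), (-16, -10), (-16, -10), (-16, -5), (-16, 0), (-16, 4), (-16, 10), (-15, -3), (-15, 1), (-15, 2), (-15, 5), (-15, 11), (14, 7), (14, 10), (14, 12), (15, 12), (16, 12), (17, 12), (17, 12), (19, 11), (20, 7), (20, 8), (20, 12), (20, 14), (23, 8), (23, 8), (24, 10), (26, -2), (26, 8), (27, 1), (27, 3), (27, 10), (28, 5), (28, 7)]
38 [(-36, 8), (-33, 7), (-29, 10), (-26, 15), (-23, 15), (-22, 17), (-20, 9), (-20, 14), (-20, 15), (-18, -5), (-18, 3), (-18, 4), (-18, 9), (-17, -5), (-17, 0), (-17, 0), (-17, 10), (-16, -3), (-16, 2), (-16, 6), (-15, -1), (-15, 8), (-15, 14), (16, 14), (18, 10), (20, 9), (20, 14), (25, 15), (26, 9), (26, 10), (26, 12), (28, 8), (28, 10)]
```

```bash
python3 go.py 483.8 236.3 64 178.3
```

```text
pos [485.8 233.3 200.5] rot [-3.141  0.     3.105] yawdeg 177.9 F [-0.2  0.8  0.6] w 30.0 t 4.675 q [-0.01  0.61 -0.76  1.85  0.53  0.9   0.51]
[483.8, 236.3, 64.0, 178.3] -> 0.0022 0.0029 0.1365 turn -0.4
```

Emit:
drive_tool --deltas "0.002 0.003 0.03 0 0.03; 0.002 0.003 0.06 0 0.03; 0.002 0.003 0.08 0 0.03; 0.002 0.003 0.1 0 0.03; 0.002 0.003 0.115 0 0.03; 0.002 0.003 0.125 0 0.03; 0.002 0.003 0.1355 0 0.03; 0.002 0.003 0.1355 0 0.03; 0.002 0.003 0.1355 0 0.03"

```text
clock: 5.8
eef_pos: [484.0, 236.9, 65.2]
tool_rot: [3.141, 0.001, 3.106]
force: [-0.2, -0.3, -0.3]
width: 30.0
```

```bash
python3 go.py 483.8 236.3 64 178.3
python3 - <<'E'
from ov import *
q=imaging.get_image("scene");save(q,'s3.png',(130,160,250,290),4.5)
E
```

```text
pos [484.  236.9  65.2] rot [3.141e+00 1.000e-03 3.106e+00] yawdeg 177.97 F [-0.2 -0.3 -0.3] w 30.0 t 5.8 q [-0.13  0.79 -0.59  1.95  0.74  0.63  0.33]
[483.8, 236.3, 64.0, 178.3] -> 0.0002 -0.0006 0.0012 turn -0.33
```

View pics/s3.png

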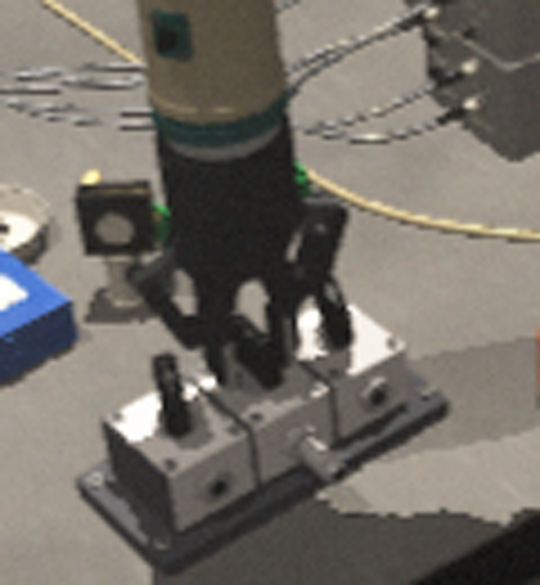

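The bar sits between the fingers, clear of both neighbours. Closing now.

Emit:
drive_tool --deltas "0 0 0 0 0.022; 0 0 0 0 0.018; 0 0 0 0 0.012; 0 0 0 0 0.012; 0 0 0 0 0.012; 0 0 0 0 0.012"

```text
clock: 6.6
eef_pos: [483.4, 235.8, 66.5]
tool_rot: [-3.139, 0.001, 3.106]
force: [-4.2, -5.0, 18.4]
width: 13.1
```

```bash
python3 go.py;python3 -c "
from cell import ctrl; s=ctrl.read_state(); print(s['torque'])"
```

```text
pos [483.4 235.8  66.5] rot [-3.139e+00  1.000e-03  3.106e+00] yawdeg 177.94 F [-4.2 -5.  18.4] w 13.1 t 6.6 q [-0.13  0.79 -0.59  1.95  0.74  0.63  0.33]
[-1.03987873  1.12163725  0.00525669]
```

Emit:
drive_tool --deltas "0 -0.001 -0.001 5 0.012; 0 -0.001 -0.001 12 0.012; 0 -0.001 -0.001 20 0.012; 0 -0.001 -0.001 28 0.012; 0 -0.001 -0.001 36 0.012; 0 -0.001 -0.001 44 0.012; 0 -0.001 -0.001 45 0.012; 0 -0.001 -0.001 45 0.012"

```text
clock: 7.6
eef_pos: [484.2, 237.7, 66.8]
tool_rot: [3.138, -0.001, 2.323]
force: [-1.5, 1.2, 6.0]
width: 13.2
```

```bash
python3 go.py;python3 -c "
from cell import ctrl; s=ctrl.read_state(); print(s['torque'])"
```

```text
pos [484.2 237.7  66.8] rot [ 3.138e+00 -1.000e-03  2.323e+00] yawdeg 133.11 F [-1.5  1.2  6. ] w 13.2 t 7.6 q [-0.25  0.74 -0.39  1.96  0.52  0.54 -0.25]
[ 0.52898488  0.37789283 -0.04720494]
```

Emit:
drive_tool --deltas "0 0 0 8 0.012; 0 0 0 16 0.012; 0 0 0 24 0.012; 0 0 0 32 0.012; 0 0 0 36 0.012; 0 0 0 39 0.012; 0 0 0 41 0.012; 0 0 0 41 0.012; 0 0 0 41 0.012"

```text
clock: 8.72
eef_pos: [485.9, 238.4, 66.8]
tool_rot: [3.136, -0.004, 1.611]
force: [3.4, 4.2, 4.2]
width: 12.8
```

```bash
python3 go.py;python3 -c "
from cell import ctrl; s=ctrl.read_state(); print(s['torque'])"
```

```text
pos [485.9 238.4  66.8] rot [ 3.136 -0.004  1.611] yawdeg 92.29 F [3.4 4.2 4.2] w 12.8 t 8.725 q [-0.37  0.72 -0.2   1.96  0.29  0.48 -0.74]
[ 1.01248899 -0.73906114  0.98238275]
```

Emit:
drive_tool --deltas "0 0 0 0 0.016; 0 0 0 0 0.022; 0 0 0 0 0.03; 0 0 0 0 0.034; 0 0 0 0 0.034; 0 0 0 0 0.034"

```text
clock: 9.48
eef_pos: [483.5, 235.3, 65.6]
tool_rot: [-3.141, 0.0, 1.605]
force: [1.1, -0.5, 0.1]
width: 34.4
```

```bash
python3 go.py;python3 - <<'E'
from ov import *
q=imaging.get_image("scene");save(q,'s4.png',(130,160,250,290),4.5)
E
```

```text
pos [483.5 235.3  65.6] rot [-3.141  0.     1.605] yawdeg 91.95 F [ 1.1 -0.5  0.1] w 34.4 t 9.475 q [-0.37  0.72 -0.2   1.96  0.29  0.49 -0.75]
```

View pics/s4.png

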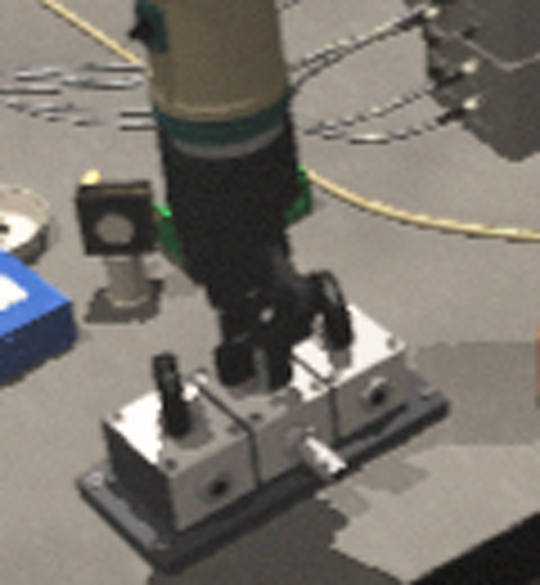

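Emit:
drive_tool --deltas "0 0 -0.01 0 0.034; 0 0 -0.03 0 0.034; 0 0 -0.06 0 0.034; 0 0 -0.1 0 0.034; 0 0 -0.14 0 0.034; 0 0 -0.18 0 0.06; 0 0 -0.195 0 0.085"

```text
clock: 10.4
eef_pos: [484.6, 236.3, 263.8]
tool_rot: [3.137, -0.002, 1.605]
force: [0.5, -0.5, 0.1]
width: 69.1
```

```bash
python3 go.py 485 100 260 60 475 -160 260 14 458.4 -309.2 200 14.3
```

```text
pos [484.6 236.3 263.8] rot [ 3.137e+00 -2.000e-03  1.605e+00] yawdeg 91.97 F [ 0.5 -0.5  0.1] w 69.1 t 10.4 q [-0.29  0.44 -0.31  1.79  0.16  0.93 -0.64]
[485.0, 100.0, 260.0, 60.0] -> -0.1362 -0.0043 0.0038 turn 31.97
[475.0, -160.0, 260.0, 14.0] -> -0.3957 -0.0232 0.0038 turn 77.97
[458.4, -309.2, 200.0, 14.3] -> -0.5442 -0.0449 0.0638 turn 77.67
```

Emit:
drive_tool --deltas "-0.05 0 0 8 0.085; -0.1 0 0 16 0.085; -0.15 -0.005 0 24 0.085; -0.2 -0.01 0 32 0.085; -0.25 -0.015 0 40 0.085; -0.3 -0.02 0 48 0.085; -0.35 -0.025 0 56 0.085; -0.4 -0.03 0 64 0.085; -0.45 -0.035 0 72 0.085; -0.5 -0.04 0.02 77.6 0.085; -0.543 -0.045 0.04 77.6 0.085; -0.543 -0.045 0.06 77.6 0.085"

```text
clock: 11.9
eef_pos: [455.4, -312.8, 199.6]
tool_rot: [3.14, 0.002, 0.244]
force: [0.0, 0.6, 1.3]
width: 85.2
```

Emit:
drive_tool --deltas "0 0 0 0 0.085; 0 0 0 0 0.085; 0 0 0 0 0.085"

```text
clock: 12.28
eef_pos: [458.1, -308.1, 201.7]
tool_rot: [3.141, -0.001, 0.252]
force: [0.1, -0.5, -0.4]
width: 84.9
```

```bash
python3 go.py 458.4 -309.2 200 14.3
python3 - <<'E'
from fit import *; from ov import *
p=imaging.get_image("top"); q=imaging.get_image("scene")
P=cloud(p).reshape(-1,3);P=P[~np.isnan(P[:,0])]
sel=lambda x0,x1,y0,y1,z0,z1:P[(P[:,0]>x0)&(P[:,0]<x1)&(P[:,1]>y0)&(P[:,1]<y1)&(P[:,2]>z0)&(P[:,2]<z1)]
B=sel(400,570,110,350,50,110); print('blocks',rectfit(B,70,172.5,[480,230,0]).x)
H=sel(430,540,130,320,78,110)
k=cv2.kmeans(H[:,:2].astype(np.float32),3,None,(3,100,.01),10,cv2.KMEANS_PP_CENTERS)
for i in range(3):
    Q=H[k[1][:,0]==i]; r=cv2.minAreaRect(Q[:,:2].astype(np.float32)); w=np.linalg.svd(Q[:,:2]-Q[:,:2].mean(0))[2][0]
    print('bar',Q[:,:2].mean(0),len(Q),'ang',np.degrees(np.arctan2(w[1],w[0])),np.round(r[0],1),np.round(r[1],1),r[2])
a=crop_im(p,(145,180,235,245),4.4); b=crop_im(q,(310,120,410,220),4)
cv2.imwrite('pics/s5.png',np.hstack([np.pad(a,((0,400-a.shape[0]),(0,0),(0,0))),b]))
E
```

```text
pos [ 458.1 -308.1  201.7] rot [ 3.141e+00 -1.000e-03  2.520e-01] yawdeg 14.44 F [ 0.1 -0.5 -0.4] w 84.9 t 12.275 q [ 0.46  0.53  0.12  1.83 -0.08  0.79 -0.69]
[458.4, -309.2, 200.0, 14.3] -> 0.0 0.0011 0.0017 turn 0.14
blocks [4.85395939e+02 2.35516092e+02 7.59564838e-02]
bar [485.15526143 233.38910768] 61 ang -85.61463176433352 [485.1 233.4] [13.8 47.2] 3.2940497398376465
bar [480.00544949 291.15971028] 68 ang 161.21047319736837 [480.5 292.2] [14.6 48.3] 70.19754791259766
bar [488.5412051  176.20998191] 62 ang 165.0157884035237 [489.5 176.6] [13.5 48.5] 75.60414123535156
```

View pics/s5.png

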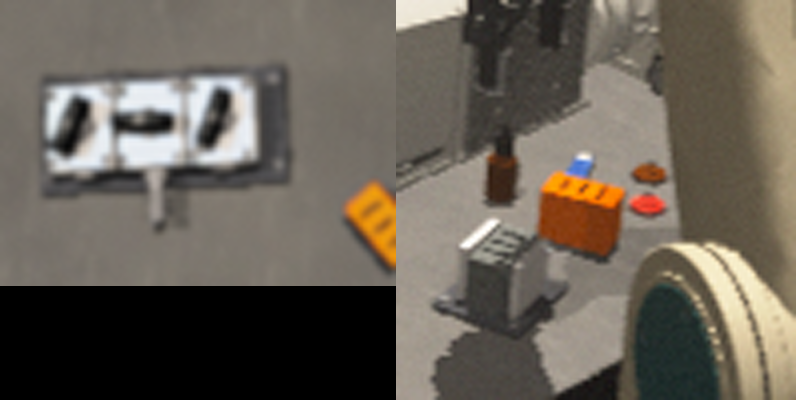

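The handle now lies along the row: the bar is at -85.6° and the block at 4.4°. Both neighbours are unchanged. Next is the cover in the dock.

Emit:
drive_tool --deltas "0 0.001 0.05 0 0.085; 0 0.001 0.09 0 0.085; 0 0.001 0.12 0 0.085; 0 0.001 0.14 0 0.085; 0 0.001 0.16 0 0.085; 0 0.001 0.175 0 0.085; 0 0.001 0.19 0 0.085; 0 0.001 0.19 0 0.085; 0 0.001 0.19 0 0.085"

```text
clock: 13.5
eef_pos: [458.0, -309.8, 11.2]
tool_rot: [3.141, -0.001, 0.251]
force: [-0.7, -1.3, -0.4]
width: 85.1
```

```bash
python3 go.py 458.4 -309.2 10 14.3
python3 - <<'E'
from ov import *
q=imaging.get_image("scene");p=imaging.get_image("top")
b=crop_im(q,(310,120,410,220),4);a=crop_im(p,(290,180,390,260),4)
cv2.imwrite('pics/s6.png',np.hstack([np.pad(a,((0,400-a.shape[0]),(0,0),(0,0))),b]))
E
```

```text
pos [ 458.  -309.8   11.2] rot [ 3.141e+00 -1.000e-03  2.510e-01] yawdeg 14.37 F [-0.7 -1.3 -0.4] w 85.1 t 13.5 q [ 0.5   0.83  0.06  1.94 -0.12  0.38 -0.66]
[458.4, -309.2, 10.0, 14.3] -> 0.0006 -0.0004 0.0012 turn 0.07
```

View pics/s6.png

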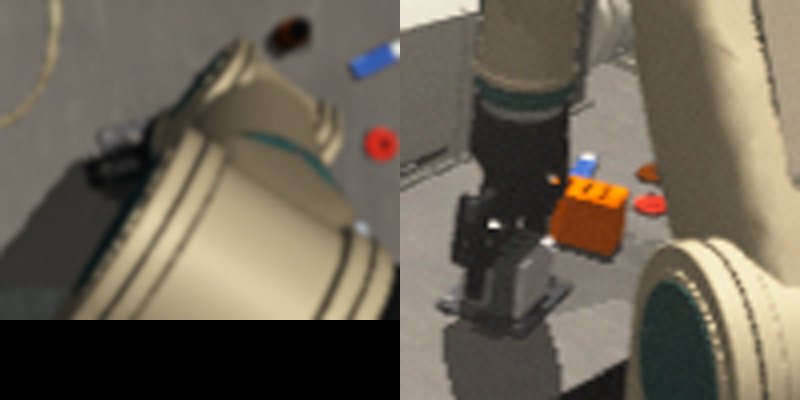

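The fingers straddle the cover's ends at about (490,270) in the scene crop. Closing.

Emit:
drive_tool --deltas "0 0 0 0 0.075; 0 0 0 0 0.068; 0 0 0 0 0.064; 0 0 0 0 0.06; 0 0 0 0 0.058; 0 0 0 0 0.058; 0 0 0 0 0.058; 0 0 0 0 0.058"

```text
clock: 14.6
eef_pos: [457.8, -309.7, 11.5]
tool_rot: [3.141, -0.0, 0.251]
force: [-0.6, 0.1, 5.8]
width: 63.7
```

```bash
python3 go.py
```

```text
pos [ 457.8 -309.7   11.5] rot [ 3.141 -0.     0.251] yawdeg 14.38 F [-0.6  0.1  5.8] w 63.7 t 14.6 q [ 0.5   0.83  0.06  1.94 -0.12  0.38 -0.66]
```

Emit:
drive_tool --deltas "0 0 -0.008 0 0.058; 0 0 -0.02 0 0.058; 0 0 -0.035 0 0.058; 0 0 -0.05 0 0.058; 0 0 -0.065 0 0.058; 0 0 -0.08 0 0.058; 0 0 -0.1 0 0.058; 0 0 -0.1 0 0.058; 0 0 -0.1 0 0.058"

```text
clock: 15.72
eef_pos: [457.4, -309.3, 110.6]
tool_rot: [-3.141, 0.0, 0.251]
force: [0.0, 0.2, -1.3]
width: 63.8
```

```bash
python3 go.py 435 -120 110 4.5
python3 - <<'E'
from ov import *
q=imaging.get_image("scene");save(q,'s7.png',(230,80,400,220),4)
p=imaging.get_image("top")
for u in (275,283,290): 
    col=p['color'][180:245,u].astype(int); i=np.argmax(col[:,0]-col[:,2]+(col[:,0]>110)*20); print(u,180+i,col[i],pix2w(p,u,180+i,0))
E
```

```text
pos [ 457.4 -309.3  110.6] rot [-3.141  0.     0.251] yawdeg 14.37 F [ 0.   0.2 -1.3] w 63.8 t 15.725 q [ 0.48  0.66  0.1   1.9  -0.11  0.58 -0.67]
[435.0, -120.0, 110.0, 4.5] -> 0.0253 -0.1889 0.0006 turn 9.87
275 210 [160 150 113] [ 491.23722785 -114.56184019    0.        ]
283 211 [170 154 119] [ 488.24058812 -144.47698515    0.        ]
290 210 [139 126  98] [ 492.64110771 -170.52957901    0.        ]
```

View pics/s7.png

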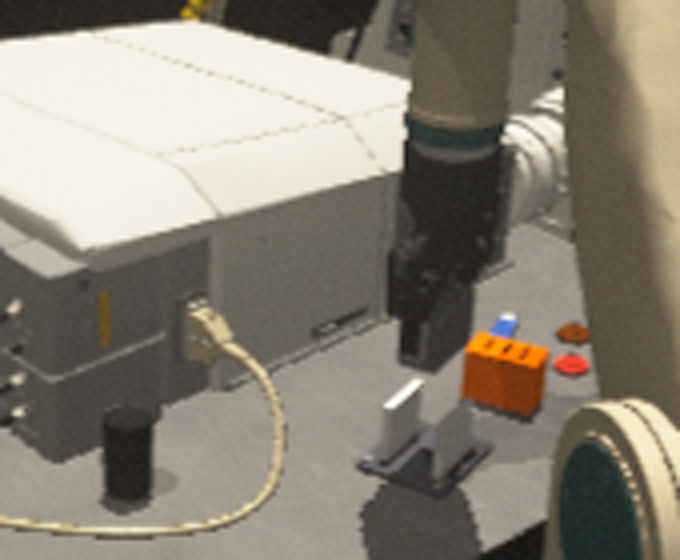

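Emit:
drive_tool --deltas "0.005 -0.03 0 0 0.058; 0.01 -0.06 0 2 0.058; 0.015 -0.1 0 4 0.058; 0.018 -0.14 0 6 0.058; 0.02 -0.17 0 8 0.058; 0.021 -0.195 0.02 9.8 0.058; 0.021 -0.195 0.04 9.8 0.058; 0.021 -0.195 0.06 9.8 0.058; 0.021 -0.195 0.08 9.8 0.058; 0.021 -0.195 0.09 9.8 0.058; 0.021 -0.195 0.095 9.8 0.058; 0.021 -0.195 0.095 9.8 0.058"

```text
clock: 17.32
eef_pos: [429.0, -115.2, 15.0]
tool_rot: [-3.142, 0.002, 0.08]
force: [1.2, 0.0, -0.8]
width: 63.8
```

```bash
python3 go.py 430 -115 6 4.5
```

```text
pos [ 429.  -115.2   15. ] rot [-3.142e+00  2.000e-03  8.000e-02] yawdeg 4.58 F [ 1.2  0.  -0.8] w 63.8 t 17.325 q [ 0.02  0.78  0.26  2.23 -0.89  0.23 -0.41]
[430.0, -115.0, 6.0, 4.5] -> 0.001 -0.0002 0.009 turn 0.08
```

```bash
python3 go.py 446 -180 50 4.5; python3 go.py 446 -180 6 4.5
```

```text
pos [ 429.  -115.2   15. ] rot [-3.142e+00  2.000e-03  8.000e-02] yawdeg 4.58 F [ 1.2  0.  -0.8] w 63.8 t 17.325 q [ 0.02  0.78  0.26  2.23 -0.89  0.23 -0.41]
[446.0, -180.0, 50.0, 4.5] -> 0.0118 0.0659 -0.035 turn 0.08
pos [ 429.  -115.2   15. ] rot [-3.142e+00  2.000e-03  8.000e-02] yawdeg 4.58 F [ 1.2  0.  -0.8] w 63.8 t 17.325 q [ 0.02  0.78  0.26  2.23 -0.89  0.23 -0.41]
[446.0, -180.0, 6.0, 4.5] -> 0.0118 0.0659 0.009 turn 0.08
```

Emit:
drive_tool --deltas "0 0 -0.02 0 0.058; 0 0.02 -0.035 0 0.058; 0.006 0.045 -0.035 0 0.058; 0.012 0.066 -0.03 0 0.058; 0.012 0.066 -0.02 0 0.058; 0.012 0.066 -0.01 0 0.058; 0.012 0.066 -0.01 0 0.058; 0.012 0.066 -0.01 0 0.058"

```text
clock: 18.32
eef_pos: [446.5, -179.6, 25.6]
tool_rot: [-3.141, 0.001, 0.08]
force: [0.5, 0.2, -1.1]
width: 63.7
```

```bash
python3 go.py 446 -180 5.5 4.5
python3 - <<'E'
from ov import *
q=imaging.get_image("scene");save(q,'s8.png',(230,100,400,240),4)
E
```

```text
pos [ 446.5 -179.6   25.6] rot [-3.141e+00  1.000e-03  8.000e-02] yawdeg 4.6 F [ 0.5  0.2 -1.1] w 63.7 t 18.325 q [ 0.09  0.79  0.36  2.13 -0.8   0.35 -0.37]
[446.0, -180.0, 5.5, 4.5] -> -0.0005 0.0004 0.0201 turn 0.1
```

View pics/s8.png

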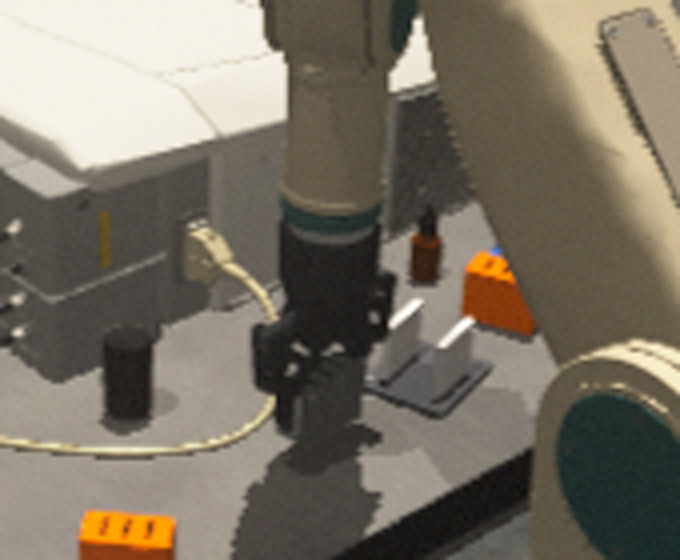

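Emit:
drive_tool --deltas "0 0 0.008 0 0.058; 0 0 0.014 0 0.058; 0 0 0.018 0 0.058; 0 0 0.021 0 0.058; 0 0 0.021 0 0.058; 0 0 0.021 0 0.058; 0 0 0.021 0 0.058"

```text
clock: 19.25
eef_pos: [446.7, -180.2, 5.5]
tool_rot: [-3.141, -0.001, 0.08]
force: [-1.1, 0.1, 8.7]
width: 63.9
```

```bash
python3 go.py
```

```text
pos [ 446.7 -180.2    5.5] rot [-3.141e+00 -1.000e-03  8.000e-02] yawdeg 4.56 F [-1.1  0.1  8.7] w 63.9 t 19.25 q [ 0.12  0.82  0.31  2.14 -0.84  0.3  -0.34]
```

Emit:
drive_tool --deltas "0 0 0 0 0.07; 0 0 0 0 0.08; 0 0 0 0 0.085; 0 0 -0.02 0 0.085; 0 0 -0.05 0 0.085; 0 0 -0.09 0 0.085; 0 0 -0.11 -10 0.08; 0 0 -0.11 -20 0.07; 0 0 -0.11 -30 0.06; 0 0 -0.11 -40 0.055; 0 0 -0.11 -50 0.055; 0 0 -0.11 -60 0.055"

```text
clock: 20.75
eef_pos: [446.7, -180.2, 114.7]
tool_rot: [-3.141, 0.0, 1.133]
force: [-0.3, 0.2, -0.3]
width: 55.2
```

Emit:
drive_tool --deltas "0 0 0 -10 0.055; 0 0 0 -20 0.055; 0 0 0 -30 0.055; 0 0 0 -30 0.055; 0 0 0 -30 0.055"

```text
clock: 21.38
eef_pos: [446.7, -180.3, 114.8]
tool_rot: [-3.141, -0.0, 1.647]
force: [0.6, -0.2, 0.8]
width: 54.8
```

```bash
python3 go.py 446.7 -180.2 60 94.56
python3 - <<'E'
from fit import *; from ov import *
q=imaging.get_image("scene");p=imaging.get_image("top")
save(q,'s9.png',(230,100,400,240),4)
for pp in (p,q):
    P=cloud(pp).reshape(-1,3);P=P[~np.isnan(P[:,0])]
    C=P[(abs(P[:,0]-446)<50)&(abs(P[:,1]+180)<60)&(P[:,2]>42)&(P[:,2]<56)]
    print(len(C)); 
    if len(C)>10: print(rectfit(C,34,64,[446,-180,.08]).x, C.mean(0))
E
```

```text
pos [ 446.7 -180.3  114.8] rot [-3.141 -0.     1.647] yawdeg 94.39 F [ 0.6 -0.2  0.8] w 54.8 t 21.375 q [ 0.23  0.58  0.14  2.09 -0.17  0.48  0.57]
[446.7, -180.2, 60.0, 94.56] -> 0.0001 -0.0 0.0548 turn -0.17
0
164
[ 4.43049960e+02 -1.78249294e+02  1.21353712e-01] [ 441.61213095 -176.61343643   49.83596155]
```

View pics/s9.png

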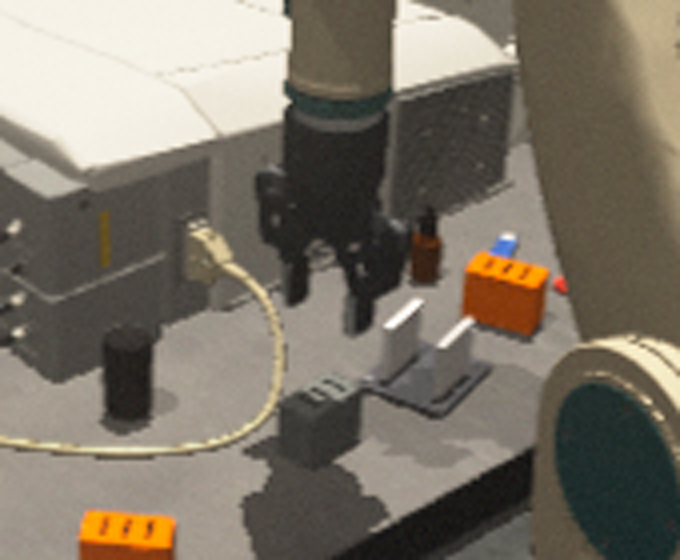

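Emit:
drive_tool --deltas "0 0 0.03 0 0.055; 0 0 0.055 0 0.055; 0 0 0.075 0 0.055; 0 0 0.09 0 0.055; 0 0 0.1025 0 0.055; 0 0 0.1025 0 0.055; 0 0 0.1025 0 0.045; 0 0 0.1025 0 0.038; 0 0 0.1025 0 0.03; 0 0 0.1025 0 0.028; 0 0 0.1025 0 0.028; 0 0 0.1025 0 0.028"

```text
clock: 22.98
eef_pos: [447.3, -180.3, 13.1]
tool_rot: [3.14, 0.0, 1.651]
force: [0.5, 0.5, 5.6]
width: 33.8
```

Emit:
drive_tool --deltas "0 0 0 0 0.028; 0 0 0 0 0.028; 0 0 0 0 0.028"

```text
clock: 23.35
eef_pos: [447.3, -180.3, 13.1]
tool_rot: [3.14, 0.0, 1.651]
force: [0.1, 0.4, 6.7]
width: 33.6
```

```bash
python3 go.py
```

```text
pos [ 447.3 -180.3   13.1] rot [3.14  0.    1.651] yawdeg 94.59 F [0.1 0.4 6.7] w 33.6 t 23.35 q [ 0.27  0.78  0.08  2.13 -0.23  0.24  0.63]
```

Emit:
drive_tool --deltas "0 0 -0.01 0 0.028; 0 0 -0.03 0 0.028; 0 0 -0.06 0 0.028; 0 0 -0.1 0 0.028; 0 0 -0.14 0 0.028; 0 0 -0.178 0 0.028; 0 0 -0.178 0 0.028; 0 0 -0.178 0 0.028"

```text
clock: 24.35
eef_pos: [446.2, -179.8, 190.1]
tool_rot: [-3.141, -0.001, 1.651]
force: [0.7, 0.4, -1.8]
width: 32.9
```

```bash
python3 go.py 475 0 190 94.59 485.7 235.6 190 94.6
python3 - <<'E'
from ov import *
q=imaging.get_image("scene");save(q,'s10.png',(230,50,400,190),4)
E
```

```text
pos [ 446.2 -179.8  190.1] rot [-3.141e+00 -1.000e-03  1.651e+00] yawdeg 94.58 F [ 0.7  0.4 -1.8] w 32.9 t 24.35 q [ 0.17  0.46  0.21  2.03 -0.15  0.67  0.56]
[475.0, 0.0, 190.0, 94.59] -> 0.177 0.0431 0.0001 turn -0.01
[485.7, 235.6, 190.0, 94.6] -> 0.411 0.0726 0.0001 turn -0.02
```

View pics/s10.png

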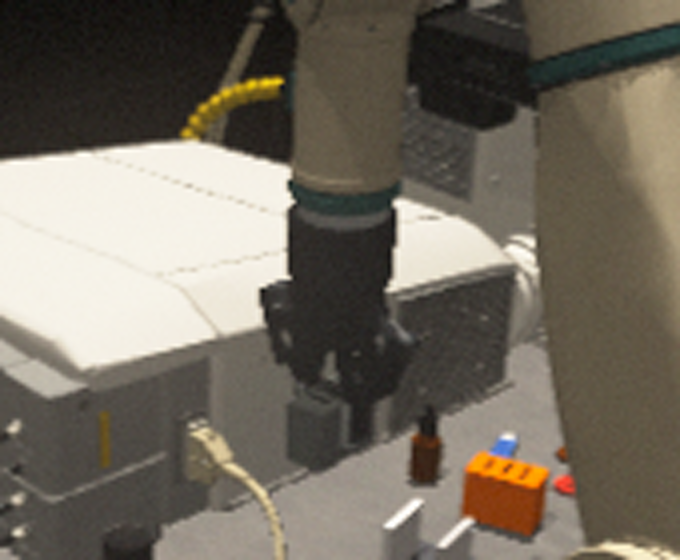

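Emit:
drive_tool --deltas "0.045 0.01 0 0 0.028; 0.09 0.02 0 0 0.028; 0.14 0.03 0 0 0.028; 0.19 0.042 0 0 0.028; 0.24 0.05 0 0 0.028; 0.29 0.058 0 0 0.028; 0.34 0.065 0 0 0.028; 0.38 0.07 0 0 0.028; 0.411 0.0725 0 0 0.028; 0.411 0.0725 0 0 0.028; 0.411 0.0725 0 0 0.028; 0.411 0.0725 0 0 0.028"

```text
clock: 25.9
eef_pos: [486.3, 233.5, 189.8]
tool_rot: [-3.141, 0.001, 1.648]
force: [-0.6, 0.3, -1.6]
width: 33.8
```

```bash
python3 go.py 485.7 235.6 115 94.6
python3 - <<'E'
from ov import *
q=imaging.get_image("scene");s=ctrl.read_state(); t=s['eef_pos']; yw=s['tool_rot'][2]-np.pi/2
crop=(130,130,260,290); im=crop_im(q,crop,4)
draw(im,q,box(t,yw,34,64,t[2]-13,t[2]+37),crop,4,(0,0,255),True)
draw(im,q,box((485.7,235.6),.08,14,50,66,93),crop,4,(0,255,0),False)
cv2.imwrite('pics/s11.png',im[:600])
E
```

```text
pos [486.3 233.5 189.8] rot [-3.141e+00  1.000e-03  1.648e+00] yawdeg 94.44 F [-0.6  0.3 -1.6] w 33.8 t 25.9 q [-0.65  0.53  0.23  1.88 -0.17  0.75 -0.25]
[485.7, 235.6, 115.0, 94.6] -> 0.0021 -0.0004 0.0748 turn -0.16
```

View pics/s11.png

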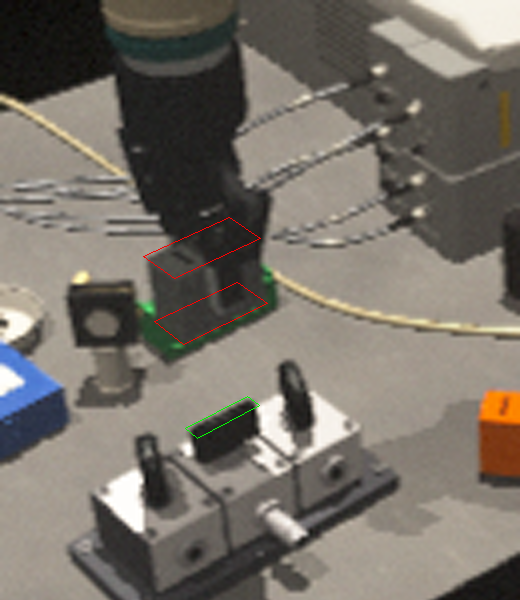

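Emit:
drive_tool --deltas "0.001 0 0.025 0 0.028; 0.001 0 0.05 0 0.028; 0.001 0 0.065 0 0.028; 0.001 0 0.075 0 0.028; 0.001 0 0.075 0 0.028; 0.001 0 0.075 0 0.028; 0.001 0 0.075 0 0.028"

```text
clock: 26.82
eef_pos: [486.7, 236.5, 116.0]
tool_rot: [3.14, -0.001, 1.651]
force: [0.0, -0.7, -1.9]
width: 33.1
```

```bash
python3 go.py 485.7 235.6 70 94.6
python3 - <<'E'
from fit import *
from ov import *
q=imaging.get_image("scene");s=ctrl.read_state(); t=s['eef_pos']; yw=s['tool_rot'][2]-np.pi/2
crop=(130,150,260,290); im=crop_im(q,crop,4.2)
cv2.imwrite('pics/s12.png',im)
P=cloud(q).reshape(-1,3);P=P[~np.isnan(P[:,0])]
B=P[(P[:,0]>400)&(P[:,0]<570)&(P[:,1]>110)&(P[:,1]<350)&(P[:,2]>45)&(P[:,2]<66)]
# cover faces in block frame offset
d=P[:,:2]-[485.7,235.6]; a=d@[np.cos(.08),np.sin(.08)]; b=d@[-np.sin(.08),np.cos(.08)]
k=(abs(a)<45)&(abs(b)<40)&(P[:,2]>95)&(P[:,2]<165)
z=P[:,2]
g=k&(z<110); print('low',np.round(np.percentile(a[g],[2,10,50]),1),np.round(np.percentile(b[g],[5,50,95,99]),1),z[k].min())
E
```

```text
pos [486.7 236.5 116. ] rot [ 3.140e+00 -1.000e-03  1.651e+00] yawdeg 94.57 F [ 0.  -0.7 -1.9] w 33.1 t 26.825 q [-0.63  0.64  0.19  1.93 -0.21  0.58 -0.22]
[485.7, 235.6, 70.0, 94.6] -> -0.0008 -0.0011 0.046 turn -0.03
low [-20.8 -19.  -16.4] [-26.3   9.8  32.1  33.1] 102.49360606767834
```

View pics/s12.png

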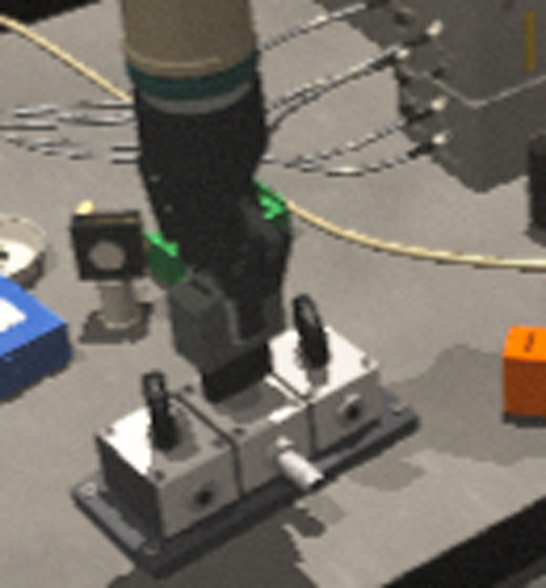

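Emit:
drive_tool --deltas "-0.001 -0.001 0 0 0.028; -0.001 -0.001 0.006 0 0.028; -0.001 -0.001 0.012 0 0.028; -0.001 -0.001 0.018 0 0.028; -0.001 -0.001 0.024 0 0.028; -0.001 -0.001 0.028 0 0.028; -0.001 -0.001 0.028 0 0.028; -0.001 -0.001 0.028 0 0.028"

```text
clock: 27.88
eef_pos: [485.5, 235.2, 87.4]
tool_rot: [3.141, -0.0, 1.65]
force: [0.4, -0.4, -1.0]
width: 33.3
```

```bash
python3 go.py 485.7 235.6 70 94.6
python3 - <<'E'
from ov import *
q=imaging.get_image("scene")
crop=(130,150,260,290); im=crop_im(q,crop,4.2)
cv2.imwrite('pics/s13.png',im)
E
```

```text
pos [485.5 235.2  87.4] rot [ 3.141 -0.     1.65 ] yawdeg 94.56 F [ 0.4 -0.4 -1. ] w 33.3 t 27.875 q [-0.61  0.69  0.17  1.95 -0.22  0.52 -0.21]
[485.7, 235.6, 70.0, 94.6] -> 0.0004 0.0002 0.0174 turn -0.04
```

View pics/s13.png

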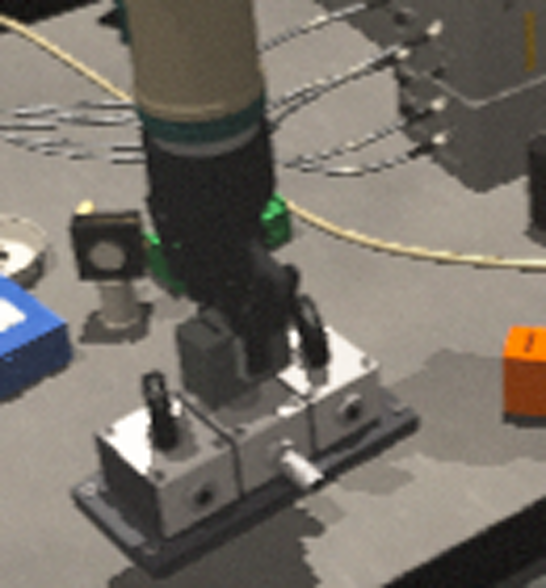

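The cover is over the handle with no contact force. Lowering to seat it at a TCP height of about 70 mm.

Emit:
drive_tool --deltas "0 0 0.005 0 0.028; 0 0 0.01 0 0.028; 0 0 0.014 0 0.028; 0 0 0.017 0 0.028; 0 0 0.018 0 0.028; 0 0 0.018 0 0.028; 0 0 0.018 0 0.028"

```text
clock: 28.8
eef_pos: [485.2, 235.1, 70.1]
tool_rot: [-3.142, -0.0, 1.65]
force: [-2.5, -0.8, 7.4]
width: 33.6
```

```bash
python3 go.py
```

```text
pos [485.2 235.1  70.1] rot [-3.142 -0.     1.65 ] yawdeg 94.57 F [-2.5 -0.8  7.4] w 33.6 t 28.8 q [-0.61  0.72  0.16  1.96 -0.23  0.48 -0.2 ]
```

Emit:
drive_tool --deltas "0 0 0 0 0.036; 0 0 0 0 0.042; 0 0 0 0 0.048; 0 0 0 0 0.05; 0 0 0 0 0.05; 0 0 -0.015 0 0.05; 0 0 -0.04 0 0.05; 0 0 -0.08 0 0.05; 0 0 -0.12 0 0.05; 0 0 -0.16 0 0.05"

```text
clock: 30.05
eef_pos: [485.3, 235.0, 231.8]
tool_rot: [3.141, -0.0, 1.65]
force: [0.0, -0.6, -0.8]
width: 50.2
```

Emit:
drive_tool --deltas "-0.05 0 0 0 0.05; -0.1 0 0 0 0.05; -0.15 0 0 0 0.05; -0.2 0 0 0 0.05; -0.25 0 0 0 0.05; -0.3 0 0 0 0.05; -0.3 0 0 0 0.05; -0.3 0 0 0 0.05"

```text
clock: 31.05
eef_pos: [509.2, -63.4, 229.9]
tool_rot: [3.141, -0.001, 1.65]
force: [0.2, 0.5, 0.1]
width: 50.2
```

```bash
python3 go.py
python3 - <<'E'
from fit import *; from ov import *
q=imaging.get_image("scene");p=imaging.get_image("top")
a=crop_im(p,(145,180,235,245),4.3);b=crop_im(q,(130,190,240,290),3.6)
h=max(a.shape[0],b.shape[0]);pad=lambda i:np.pad(i,((0,h-i.shape[0]),(0,0),(0,0)))
cv2.imwrite('pics/s14.png',np.hstack([pad(a),pad(b)])); save(p,'top2.png')
P=cloud(p).reshape(-1,3);P=P[~np.isnan(P[:,0])]
sel=lambda x0,x1,y0,y1,z0,z1:P[(P[:,0]>x0)&(P[:,0]<x1)&(P[:,1]>y0)&(P[:,1]<y1)&(P[:,2]>z0)&(P[:,2]<z1)]
C=sel(440,530,190,280,100,115); print(len(C),np.median(C[:,2]),C[:,2].std(),rectfit(C,34,64,[485,235,.08]).x)
A=np.c_[C[:,:2]-C[:,:2].mean(0),np.ones(len(C))]; print('tilt',np.linalg.lstsq(A,C[:,2],rcond=None)[0])
H=sel(430,540,130,320,78,97)
for y0,y1 in ((140,200),(270,330)):
    Q=H[(H[:,1]>y0)&(H[:,1]<y1)]; w=np.linalg.svd(Q[:,:2]-Q[:,:2].mean(0))[2][0]; print('bar',Q.mean(0),len(Q),np.degrees(np.arctan(w[1]/w[0])))
E
```

```text
pos [509.2 -63.4 229.9] rot [ 3.141e+00 -1.000e-03  1.650e+00] yawdeg 94.56 F [0.2 0.5 0.1] w 50.2 t 31.05 q [-0.12  0.45  0.27  1.9  -0.16  0.81  0.31]
177 106.13145395300216 2.282471317878202 [4.84093839e+02 2.34208952e+02 1.54944105e-01]
tilt [1.30493709e-03 1.20891570e-03 1.06070439e+02]
bar [489.24068044 176.0307384   89.51330001] 63 -16.732695987738733
bar [480.06200715 291.36873379  90.10303931] 66 -18.655590281890383
```

View pics/s14.png

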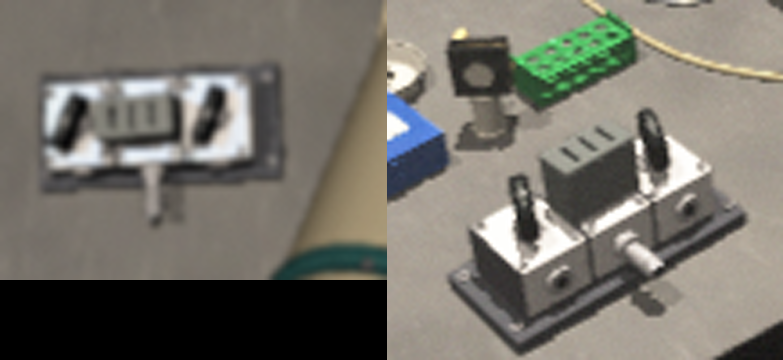

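View pics/top2.png

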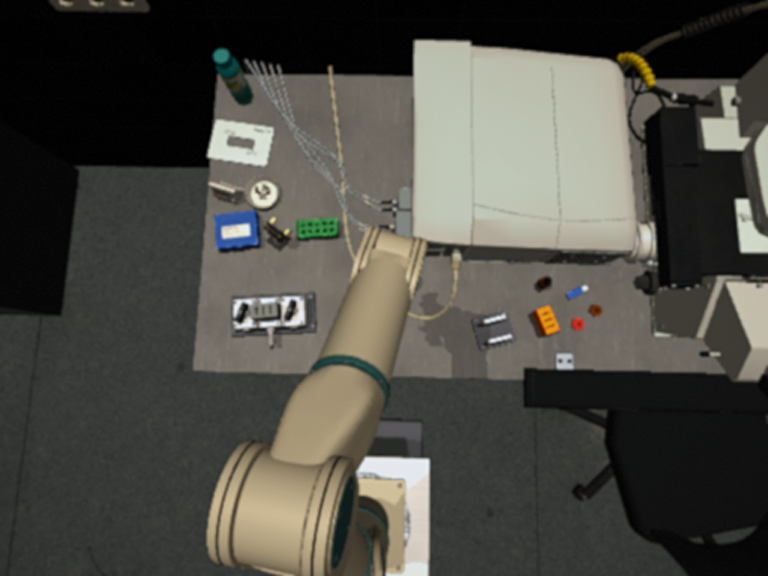

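The cover is on the middle valve with its top level at 106 mm (107 expected). The neighbouring handles are where they were, and the robot is clear of everything. Handing in.

```bash
python3 -c "
from cell import ctrl; print(ctrl.finish_job())"
```

```text
the job is handed in; nothing more can be done
None
```

The job is done and handed in at about 31 s of robot time; no verdict was reported. The middle valve, the one with the nipple, is shut, and the grey cover sits over its handle.

- **Handle:** I gripped its bar and turned it about 86° clockwise until the stop pushed back with about 1 N m. From above, the bar then lay along the row (−85.6°, with the block at about 4.4°).
- **Cover:** I lifted it from the dock by its ends and set it down on the free table at about (446, −180) mm. I took it again by its long faces and lowered it over the handle until it met the block at the expected height.
- **Seating:** In the last picture its top is level (tilt about 0.001), with its height measured at 106 mm against 107 mm expected.
- **Neighbouring handles:** Both measured unmoved, within about 2° of their starting angles, which is the noise of the measurement.
- **Other things:** Those in view look unmoved; the arm hid the objective case and the orange cover nearer the valves in the last top picture.

**Disagreements:**
- The two cameras differed by about 3 mm in x; I used the top camera, which matched where the gripper met the bar.
- A rectangle fit to the seated cover gave about 4° of yaw difference from the block. I put that down to fitting noise, since the cover can turn only slightly over the bar.
- On the table, joint 6 came very close to its lower limit (0.23–0.24 against 0.23) twice. I moved the set-down spot outwards after the first time.

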